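# Shut, peg and press a wooden sushi mould

### The arm

A 6-joint arm with a two-finger parallel gripper is mounted at the origin on the work surface. World frame = base frame: x ahead of the robot, y to its left, z up, the work surface at z = 0. Lengths are in m, angles in rad, forces in N, time in s.
With the tool pointing down it reaches from about 0.35 to 0.8 m from the base axis. Payload 7.3 kg.
Tool frame: the origin (TCP) lies at the very end of the fingers, on their centre line; the grasp point (between the pads) lies 19 mm behind it (ctrl.pinch_z is the distance from the TCP to the grasp point, in m); z points along the fingers, y is the line along which they close (so a half turn about z gives the same grasp; the last joint's range is limited). The gripper opens to 85 mm and grips with 20 to 120 N. Pads are 22 mm wide; open, the fingers measure 114 mm over their backs; the gripper's body (76 mm by 85 mm) begins 54 mm behind the grasp point. The pads swing forward as they close: fully open they stand 13 mm farther back than shut.
Start: joints at [-1.335, 0.342, 1.524, -0, 1.275, -0.146], TCP at [0.196, -0.487, 0.231] pointing down, gripper open.
Joint ranges: [-2.53, 2.53], [-0.77, 2.02], [0.04, 2.7], [-1, 4.14], [0.28, 2.66], [-3.11, 3.11]. Speed limits (rad/s): [2.57, 2.57, 3.14, 3.14, 3.14, 3.14].

### API

Orientations are given as a rotation vector (axis times angle).
In Python, from cell import ctrl gives the robot as it stands.
- The arm moves only by the tool send_rows, never from a script. Its argument "increments" is a list of rows, each a list of 2 entries, a list of its own where there are three numbers: the shift along the tool's x, y, z in mm, then the turn, a rotation vector about the tool's x, y, z in rad. A call has 1 to 10 rows; each row shifts and turns the commanded pose from where the row before left it, along the tool's axes as they then stand; what a row does not reach is not made up. A row lasts 1/12 s, in which the tool goes at most 41.7 mm and 7.16 degrees, less where a joint would pass 70% of its speed; a pose out of reach is approached as far as the arm can. A call is refused whole if a number of a shift passes 41.7 or a number of a turn 0.125, either way. A call with a gripper value outside its range is refused whole. "gripper" is the finger opening in mm, from 0 to 85.4, set as the call begins (left out, the last holds). The fingers move at their own pace and stop on an object; "force" is the grip in N (left out, the last holds). Time passes only in rows, so rows that do not move let the fingers close. It gives the time, the measured TCP pose, the force, the opening and the grip force at its end, in the units of the state.
- ctrl.read_state(): the state, without advancing time (a new reading comes with each control period).
- ctrl.grab_frame(name): name is "side" or "top"; returns the picture (420x560x3 uint8, red, green, blue); there is no depth.
- ctrl.camera_info(name): a dict with "camera_matrix" (3x3 intrinsics, pixels), "k1" (the pictures are not rectified: a ray, as slopes to the right and down, at radius r is drawn at 1 + k1 r^2 times it, then the intrinsics apply), "rvec" (rotation vector, rad) and "tvec" (3), from world to camera coordinates, as OpenCV has them. Camera axes: x right, y down, z forward; pixel columns grow to the right and rows downward; lengths in m; the calibration is good to about 2 mm. A picture is of the moment at which its call begins. camera_info takes no time and is no camera call.
- ctrl.finish_job(): hands the job in; it is judged then, once.
The state is a dict: "clock": time; "q": joint angles; "joint_vel": joint speeds; "tau": joint torques, N m; "tool_pos": TCP position; "orientation": TCP orientation; "force": force on the tool from outside, world axes, zero at the start; "moment": the same for the moment, N m; "gripper_width": finger opening in m; "grip_force": force on a finger pad.
Only numpy, scipy, OpenCV 4.12 (cv2) and the standard library are available. Lean on these libraries where they do the work, as an engineer would, in place of code of your own. Each camera call takes 0.05 s, during which the arm holds its last target. There are 200 camera calls.

### The job

The rinsed wooden sushi press must dry shut so that it does not warp: first close its hinged lid completely, then push the loose wooden peg all the way through the aligned holes of the lid's tongue and the two cheeks at the front (from either side) until its handle meets the cheek, and let go of the peg. Then press the lid board down firmly with the fingers (about 10 N) and finish like that, still pressing and holding the lid shut. Do not knock the crockery, bottle, knife, paddle or chopstick rest about.

Things in the scene. Friction and masses are not known exactly. Their poses are not given: they have to be found in the camera images.
- press: fixed wooden mould on a 10 mm thick white board (board top at z = 0.010): open box 110 mm (x) x 140 mm (y) x 45 mm high. Origin: centre of the underside; x points from the front face (-x side, roughly towards the robot) to the hinge side, y along the hinge, z up. Turned by up to 0.35 rad
- hole (a point): midpoint between two cheek holes, on their axis along the press's y; (-97, 0, 52) mm in the press frame, 42 mm ahead of the front face; axes as the press's. The cheeks are upright plates on the middle of the front face, 12 mm thick, at y = +-13.5 mm (outer faces 39 mm apart), x = -55 to -115, z = 30 to 74 mm, each with a round 14 mm hole
- lid_hinge_line (a point): middle of the lid's hinge line, which runs along the press's y; at (60, 0, 45) mm in the press frame
- lid (a joint): opening angle of the lid in rad: 0 = shut flat on the box (hard stop), positive = free (front) edge swung up and back about the hinge line; starts between 0.7 and 1.25. The hinge is stiff (0.35 N m friction): the lid stays where it is left
- lid_board: the lid's light wooden board, 110 x 140 x 12 mm. Origin on the hinge line; shut, its axes are the press's and it spans x = -115 to -5, y = -70 to 70, z = 0 to 12 mm (top 57 mm above the underside of the press). Two battens 12 mm wide, 8 mm high run on its top along x at y = +-55 mm
- tongue_hole (a point): middle of the 14 mm hole in the lid's tongue, a plate 12 mm thick and 32 mm high reaching 61 mm forward from the middle of the lid's front edge. When the lid is shut the tongue stands between the cheeks and this point coincides with hole
- press_spot (a point): point on the lid board's top (outer) face, between the battens, 75 mm from the hinge line towards the free edge
- peg: loose wooden peg lying on the board, about 40 g: a square handle 24 x 24 mm, 50 mm long, and from one end a round shaft of 10 mm diameter, 62 mm long, its last 12 mm tapered. Origin: centre of the handle's underside; x points along the shaft to the tip, z up; shaft axis 12 mm above the origin. Lies left or right of the press, tip roughly towards -y
- peg_shoulder (a point): centre of the handle's end face where the shaft begins, 25 mm from the handle's middle, on the shaft's axis
- peg_tip (a point): the tip of the shaft, 87 mm from the handle's middle, on its axis
- dish: bystander: white sauce dish 84 mm across, 22 mm high, origin under its centre; lies on the other side of the press from the peg
- bowl: bystander: blue bowl 120 mm across, 65 mm high, origin under its centre
- teacup: bystander: white cup 72 mm across, 75 mm high, origin under its centre
- soy: bystander: amber bottle 56 mm across, 140 mm high, origin under its centre
- knife: bystander: kitchen knife about 240 mm long lying flat, origin near its middle
- paddle: bystander: wooden spatula lying flat, handle to its -x, origin near its middle
- rest: bystander: ceramic chopstick rest 18 x 50 x 12 mm, origin under its centre
Mind the look-alikes: they are no part of the job. Of the things shaped like the peg, the wooden one is meant.

How it is judged:
On the way, in this order (a step that is already met when the one before it is completed fails the run):
1. the lid is shut (value of joint lid below 0.035 rad), for 0.2 s.
2. the peg is pushed home through the tongue and both cheeks, the lid shut (value of joint lid below 0.035 rad and distance between peg_shoulder and hole below 0.028 m and distance between peg_tip and hole between 0.03 and 0.056 m and x of peg_shoulder in the frame of hole between -0.01 and 0.01 m and z of peg_shoulder in the frame of hole between -0.01 and 0.01 m and x of peg_tip in the frame of hole between -0.01 and 0.01 m and z of peg_tip in the frame of hole between -0.01 and 0.01 m), for 0.2 s.
At the end, for the whole second after the job is handed in: the lid is shut (under 0.035 rad), the peg is through both cheeks with its shoulder within about 8 mm of the cheek (28 mm of the middle of the holes), its axis within 10 mm of the hole axis, the fingers are off the peg and keep pressing on the lid board with more than 4 N through the last second (all of step 2 and contact force between the fingers and lid_board above 4 N and contact force between the fingers and peg below 0.5 N); the arm keeps its last pose, push and grip.
It fails at once if a bystander is shoved more than 40 mm (distance of any of dish, bowl, teacup, soy, knife, paddle, rest from where it was at the start of the episode above 0.04 m).
It fails at once if a bystander is knocked over (angle between any of dish, bowl, teacup, soy, knife, paddle, rest's own z axis and vertical above 0.6 rad).
It also fails if it takes over 70 s, if anything falls off the work surface, if the arm or the gripper's body presses on something with over 40 N, if the wrist force passes 120 N, or if a joint passes its speed limit or range.

## Working session

There is one attempt and no reset: what is moved stays moved. The work goes in short steps, Python scripts to look and compute and a tool call to move; the robot and the scene stay as the last step left them, time stands still between calls to the robot, and variables do not carry over. Pictures are saved under pics/ and viewed, at most 10 in all, crops included, and the job is handed in when it is done.

Besides the shell and the picture viewer there is one more tool, called by a JSON object that holds its "method" and its "body". send_rows: Moves the arm, as the interface text tells. Its arguments: {"type":"object","properties":{"increments":{"type":"array","items":{"type":"array"}},"gripper":{"type":"number"},"force":{"type":"number"}},"required":["increments"]}

```bash
ls; mkdir -p pics
python3 - <<'E'
from cell import ctrl
import cv2
for n in("side","top"):
    im=ctrl.grab_frame(n); cv2.imwrite(f"pics/{n}0.png",im[:,:,::-1]); print(ctrl.camera_info(n))
a=cv2.imread("pics/side0.png");b=cv2.imread("pics/top0.png")
print(ctrl.read_state(), ctrl.pinch_z)
E
```

```text
pics
{'camera_matrix': array([[391.68537641,   0.        , 279.79831102],
       [  0.        , 391.68537641, 207.7131283 ],
       [  0.        ,   0.        ,   1.        ]]), 'k1': -0.10951240721713615, 'rvec': array([ 0.85298302, -2.47740502,  1.15182506]), 'tvec': array([0.45129767, 0.21953049, 1.09140649])}
{'camera_matrix': array([[432.9437911 ,   0.        , 276.35712062],
       [  0.        , 432.9437911 , 207.58500562],
       [  0.        ,   0.        ,   1.        ]]), 'k1': -0.014218782130598134, 'rvec': array([ 2.1561782 , -2.18687524,  0.08558587]), 'tvec': array([0.09145081, 0.48821644, 1.37761383])}
{'clock': 0.1, 'q': array([-1.33500883e+00,  3.42657246e-01,  1.52491549e+00, -2.97740521e-05,
        1.27541598e+00, -1.46005537e-01]), 'joint_vel': array([-5.35323922e-05, -6.43340326e-04, -2.90836309e-03, -7.39065252e-04,
        1.34610809e-03, -6.89485515e-04]), 'tau': array([ 1.50966982e-03, -4.34449661e+01, -2.46490717e+01, -1.93531432e-04,
        4.55902016e-03, -1.55449294e-05]), 'tool_pos': array([ 0.19553155, -0.48684072,  0.23069538]), 'orientation': array([-3.08315348e+00, -5.95832296e-01,  1.43034660e-04]), 'force': array([-0.2327574 , -0.43684152,  1.00860227]), 'moment': array([ 0.0609474 , -0.0105603 , -0.03167562]), 'grip_force': 0.0, 'gripper_width': 0.08542125494647719} 0.0187
```

View pics/side0.png

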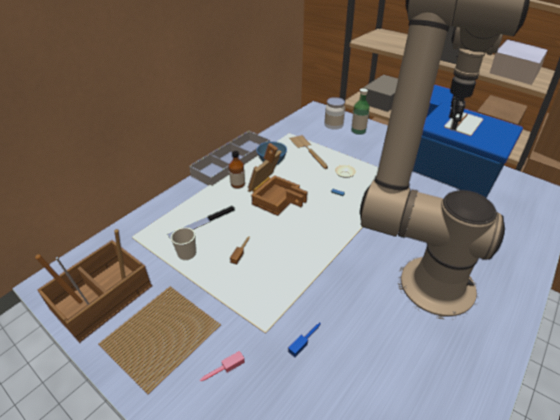

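View pics/top0.png

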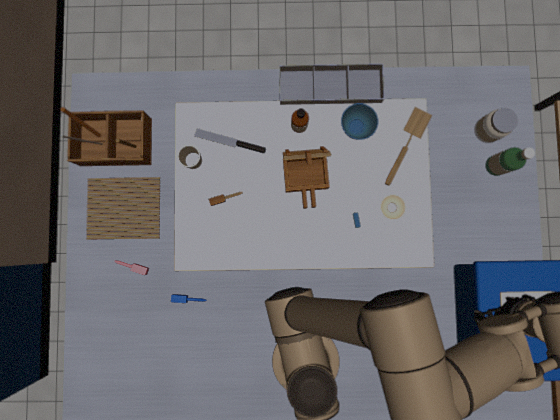

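The side view shows the press at about (278,192), lid swung up, and the wooden peg at (240,250). In the top view the press is at (307,172), with the cheeks at (309,198) pointing to the robot. The peg runs from handle (217,199) to tip (241,193), and the dish (393,207) is on the other side.

```bash
cat > h.py <<'E'
import numpy as np, cv2
from cell import ctrl
from scipy.spatial.transform import Rotation as R
I={n:ctrl.camera_info(n) for n in("side","top")}
def ray(n,uv):
    c=I[n];K=c["camera_matrix"];d=np.array([c["k1"],0,0,0,0.])
    p=cv2.undistortPoints(np.float64([[uv]]),K,d)[0,0]
    Rm=cv2.Rodrigues(c["rvec"])[0]
    v=Rm.T@np.array([p[0],p[1],1]); return -Rm.T@c["tvec"], v/np.linalg.norm(v)
def onz(n,uv,z):
    o,v=ray(n,uv); return o+v*(z-o[2])/v[2]
def tri(us,ut):
    A=np.zeros((3,3));b=np.zeros(3);L=[ray("side",us),ray("top",ut)]
    for o,v in L:
        P=np.eye(3)-np.outer(v,v);A+=P;b+=P@o
    x=np.linalg.solve(A,b); return x,[1e3*np.linalg.norm((np.eye(3)-np.outer(v,v))@(x-o)) for o,v in L]
def proj(n,X):
    c=I[n];return cv2.projectPoints(np.float64(X).reshape(-1,3),c["rvec"],c["tvec"],c["camera_matrix"],np.array([c["k1"],0,0,0,0.]))[0][:,0]
def crop(im,x,y,w,h,s):
    return cv2.resize(im[y:y+h,x:x+w],None,fx=s,fy=s,interpolation=cv2.INTER_CUBIC)
E
python3 - <<'E'
from h import *
s=cv2.imread("pics/side0.png");t=cv2.imread("pics/top0.png")
a=np.hstack([crop(s,240,140,80,80,5),crop(t,270,140,80,80,5)])
b=np.hstack([crop(s,220,230,40,40,5),crop(t,200,180,60,40,5)]); 
b=np.hstack([b,np.zeros((200,800-b.shape[1],3),np.uint8)])
cv2.imwrite("pics/c0.png",np.vstack([a,b]))
# peg masks
for n,im,(x,y,w,h) in(("side",s,(222,230,36,40)),("top",t,(202,185,46,25))):
    hs=cv2.cvtColor(im,cv2.COLOR_BGR2HSV)[y:y+h,x:x+w]
    m=(hs[...,1]>60).astype(np.uint8)
    p=np.argwhere(m)[:,::-1]+[x,y]
    mu=p.mean(0);e=np.linalg.eigh(np.cov((p-mu).T))[1][:,1];q=(p-mu)@e
    print(n,len(p),mu,mu+e*q.min(),mu+e*q.max(), np.linalg.norm(e))
    print("\n".join("".join(".#"[v] for v in r) for r in m))
E
```

```text
side 162 [237.7037037  252.98765432] [247.97409681 236.9833772 ] [231.65180568 262.41828197] 1.0
....................................
....................................
....................................
....................................
....................................
....................................
....................................
..........................#.........
.........................##.........
........................###.........
........................##..........
.......................##...........
......................###...........
......................##............
.....................###............
....................###.............
....................##..............
...............##..###..............
..............#######...............
..............#######...............
.............########...............
............#########...............
............#########...............
...........##########...............
..........###########...............
..........##########................
.........##########.................
....
[... 1047 characters left out ...]
..............####....#########...........
..............##################..............
...........#################..................
.........################.....................
.......################.......................
.......################.......................
........###############.......................
........############..........................
........#########.............................
........#####.................................
..............................................
..............................................
..............................................
..............................................
..............................................
```

View pics/c0.png

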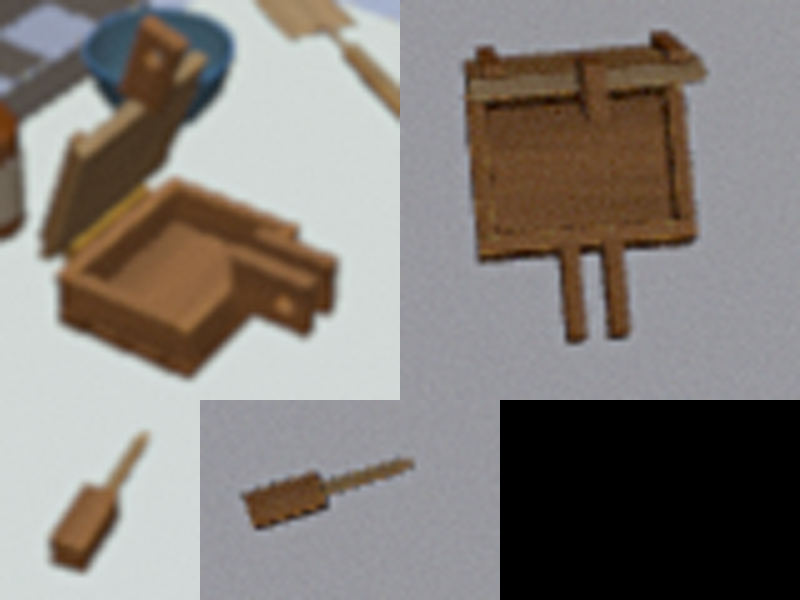

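The crops show the lid open about 1.2 rad with its tongue up. In the side view the hole in the +y cheek is at (297,201). In the top view the cheek ends are at (305,208) and (314,207).

Run:
```python
from h import *
np.set_printoptions(precision=4,suppress=True)
s=cv2.imread("pics/side0.png");t=cv2.imread("pics/top0.png")
g=cv2.cvtColor(t,cv2.COLOR_BGR2HSV)[...,1].astype(float)
print("cams",[ray(n,(280,210))[0] for n in I])
# cheek: per-row saturation-weighted centroids, both prongs
P=[]
for v in range(193,207):
    w=np.clip(g[v,299:320]-40,0,None); u=np.arange(299,320); P.append((np.sum(u*w)/w.sum(),v))
P=np.array(P); f=np.polyfit(P[:,1],P[:,0],1); print("line u=f(v)",f,"resid",np.std(P[:,0]-np.polyval(f,P[:,1])))
for v in range(200,212): print(v,g[v,300:320].astype(int))
vend=208.2
A=onz("top",(np.polyval(f,193),193),.084);B=onz("top",(np.polyval(f,206),206),.084)
d=(A-B)[:2];yaw=np.arctan2(d[1],d[0]);print("yaw",yaw,A,B)
# box rim front edge: row of saturation edge left and right of cheeks
# peg
for z in(.01,.022,.034):
  print("peg top z",z,onz("top",(209.34,201.8),z),onz("top",(241.1,192.33),z),onz("side",(231.6,262.4),z),onz("side",(248,237),z))
print("tip tri",tri((248,237),(241.1,192.3)), "cheek ends",onz("top",(np.polyval(f,vend),vend),.084))
# side hole blob
hv=cv2.cvtColor(s,cv2.COLOR_BGR2HSV)[...,2]
print(hv[194:208,288:308])
```

```text
cams [array([-0.0754,  0.8227,  0.872 ]), array([0.3658, 0.0719, 1.4162])]
line u=f(v) [  0.1047 287.7495] resid 0.1780961499510718
200 [ 13   8  27 162 160 152  87  10  11  11  18  72 178 180 159  55  19  10
   8  13]
201 [ 13  12  37 157 163 162  84   9  13  13  16  70 174 158 153  51  12  13
  10  10]
202 [ 10  13  20 156 174 147 108  18  15  13  11  59 176 174 157  79   9  11
  11  13]
203 [ 13  10  14 127 181 146 123  25  13   8  13  76 175 160 175  83   5  13
  10  11]
204 [ 10   8  10 111 180 156 125  23  14  12  16  68 171 179 151  80  11  11
  10  11]
205 [  8  14  16  76 168 163 115  22  14  11  13  28 177 163 179 120  17  13
   8  10]
206 [ 14  11  15  82 199 164 136  38  17  11  10  30 162 197 178  81  14  10
   8  15]
207 [  8  10  15  60 176 182 126  23  11   8   8  20  42  48  34   7  10  13
   8  10]
208 [11 11 11 23 61 40 14 11  8 11 11 10 15 15 13 10 11 10  8 10]
209 [11 11 11 15 11 13  8 18  8  8 10 11 11 10 13  8 13 13 10 11]
210 [10 11 10  8 13 11 10 11 10 11 14  6  8 10  8 11  8 10 11 13]
211 [ 8 11 11 13 10  8 11 10 12 10  8 11 11 13 11 10 10  8 10 10]
yaw 0.08
[... 1026 characters left out ...]
  90  85
  104 164]
 [ 91  93  93  92  91  91  99 127 146 135 108  89  84  79  78  86  92  84
  108 179]
 [ 91  90  91  90  92  92  98 124 144 144 119  96  89  83  79  89  87  84
  119 189]
 [ 91  91  96  94  90  89  93 104 119 126 112  96  90  84  89 116 115 114
  153 202]
 [ 86 102 131 135 117  98  88  88  95 100  96  92  91  84 105 165 175 172
  194 217]
 [100 139 184 196 176 146 123 105  94  91  90  90  90  83 112 187 213 212
  216 218]
 [138 184 214 221 215 203 191 163 138 117  99  90  86  83 119 190 219 218
  217 216]
 [184 214 220 219 219 220 219 211 197 174 146 116  97 106 152 202 218 217
  216 217]
 [214 219 218 217 217 217 219 219 220 214 200 174 149 158 193 216 218 217
  216 217]]
```

Run:
```python
from h import *
np.set_printoptions(precision=4,suppress=True)
t=cv2.imread("pics/top0.png");s=cv2.imread("pics/side0.png")
g=cv2.cvtColor(t,cv2.COLOR_BGR2HSV)[...,1].astype(float)
cols=[u for u in range(288,328) if u<300 or u>317]
E=[]
for u in cols:
    c=g[180:200,u]; k=[i for i in range(19) if c[i]>=80>c[i+1]][-1]; E.append(180+k+(c[k]-80)/(c[k]-c[k+1]))
f=np.polyfit(cols,E,1);r=np.array(E)-np.polyval(f,cols);print("front edge",f,r.std())
a=onz("top",(288,np.polyval(f,288)),.03);b=onz("top",(327,np.polyval(f,327)),.03);d=a-b
print("front mid-height line",a,b,"yaw",np.arctan2(-d[0],d[1]))
# tongue hole / tongue top corner in lid (side crop (155,60),(top crop 592,65))
print("tongue end tri",tri((266,144.5),(308.5,153)))
print("soy",onz("top",(300,112),.15),onz("top",(300,124),.06),"bowl",onz("top",(360,122),.06),"cup",onz("top",(190,157),.07))
T=R.from_rotvec(ctrl.read_state()["orientation"]).as_matrix();print(T)
# side hole ray vs plane of +y cheek outer face
for yaw in(.07,.085):
  n=np.array([-np.sin(yaw),np.cos(yaw),0]);h=np.array([.505,-.0163,.062])
  o,v=ray("side",(296.4,200.4));q=h+n*.0195;print(o+v*((q-o)@n)/(v@n), q, proj("side",q),proj("top",h))
```

```text
front edge [ -0.0862 216.3108] 0.15805253007159106
front mid-height line [0.5403 0.0462 0.03  ] [ 0.5493 -0.0797  0.03  ] yaw 0.07170594401971775
tongue end tri (array([ 0.6277, -0.0066,  0.2221]), [np.float64(4.758934512431955), np.float64(4.75893451243193)])
soy [0.7645 0.0086 0.15  ] [0.7535 0.0049 0.06  ] bowl [ 0.7569 -0.187   0.06  ] cup [0.6498 0.3551 0.07  ]
[[ 0.928   0.3726 -0.0004]
 [ 0.3726 -0.928   0.0014]
 [ 0.0002 -0.0014 -1.    ]]
[0.5014 0.003  0.0615] [0.5036 0.0032 0.062 ] [[295.8365 200.0495]] [[308.2457 201.0714]]
[0.5015 0.003  0.0615] [0.5033 0.0031 0.062 ] [[295.9121 200.0802]] [[308.2457 201.0714]]
```

{"method": "send_rows", "body": {"increments": [[[0,0,-40],[0,0,-0.115]],[[0,0,-40],[0,0,-0.115]],[[0,0,-40],[0,0,-0.115]],[[0,0,0],[0,0,-0.115]],[[0,0,0],[0,0,-0.115]],[[0,0,0],[0,0,-0.115]],[[0,0,0],[0,0,-0.115]],[[0,0,0],[0,0,-0.115]],[[0,0,0],[0,0,-0.115]],[[0,0,0],[0,0,-0.115]]], "gripper": 0, "force": 40}}

```text
clock: 0.93
tool_pos: [0.1956, -0.487, 0.3509]
orientation: [-2.258, -2.184, -0.001]
force: [-0.1, 0.2, 0.5]
gripper_width: 0.0001
grip_force: 0.0
```

{"method": "send_rows", "body": {"increments": [[[0,0,0],[0,0,-0.116]],[[0,0,0],[0,0,0]]]}}

```text
clock: 1.1
tool_pos: [0.1956, -0.487, 0.3509]
orientation: [-2.129, -2.309, -0.001]
force: [-0.9, -0.5, -0.0]
gripper_width: -0.0001
grip_force: 0.0
```

```bash
cat >> h.py <<'E'
def st(target=None):
    s=ctrl.read_state();T=R.from_rotvec(s["orientation"]).as_matrix()
    print("t",round(s["clock"],2),"p",np.round(s["tool_pos"],4),"ty",np.round(T[:,1],3),"yaw",round(np.arctan2(T[1,1],T[0,1]),3),"tz",np.round(T[:,2],3),"F",np.round(s["force"],1),"w",round(s["gripper_width"],4),"gf",s["grip_force"])
    if target is not None: print("shift mm",np.round(1e3*T.T@(np.array(target)-s["tool_pos"]),1))
E
python3 -c "
from h import *
st((.680,-.0025,.350))"
```

```text
t 1.1 p [ 0.1956 -0.487   0.3509] ty [ 0.997  0.081 -0.   ] yaw 0.081 tz [-0.     0.001 -1.   ] F [-0.9 -0.5 -0. ] w -0.0001 gf 0.0
shift mm [443.7 522.1   1.2]
```

{"method": "send_rows", "body": {"increments": [[[22.2,26.1,0],[0,0,0]],[[22.2,26.1,0],[0,0,0]],[[22.2,26.1,0],[0,0,0]],[[22.2,26.1,0],[0,0,0]],[[22.2,26.1,0],[0,0,0]],[[22.2,26.1,0],[0,0,0]],[[22.2,26.1,0],[0,0,0]],[[22.2,26.1,0],[0,0,0]],[[22.2,26.1,0],[0,0,0]],[[22.2,26.1,0],[0,0,0]]]}}

```text
clock: 1.93
tool_pos: [0.4397, -0.2443, 0.3512]
orientation: [-2.139, -2.301, 0.0]
force: [0.2, -0.4, -0.1]
gripper_width: 0.0004
grip_force: 0.0
```

{"method": "send_rows", "body": {"increments": [[[22.2,26.1,0],[0,0,0]],[[22.2,26.1,0],[0,0,0]],[[22.2,26.1,0],[0,0,0]],[[22.2,26.1,0],[0,0,0]],[[22.2,26.1,0],[0,0,0]],[[22.2,26.1,0],[0,0,0]],[[22.2,26.1,0],[0,0,0]],[[22.2,26.1,0],[0,0,0]],[[22.2,26.1,0],[0,0,0]],[[22.2,26.1,0],[0,0,0]]]}}

```text
clock: 2.77
tool_pos: [0.6827, -0.0029, 0.3509]
orientation: [-2.139, -2.301, 0.001]
force: [0.1, -0.1, -0.5]
gripper_width: -0.0
grip_force: 0.0
```

```bash
python3 -c "
from h import *
st((.680,-.0025,.160))
a=ctrl.grab_frame('side')[:,:,::-1];b=ctrl.grab_frame('top')[:,:,::-1]
cv2.imwrite('pics/c1.png',np.hstack([crop(a,220,80,100,140,4),crop(b,260,110,100,140,4)]))
s=ctrl.read_state();print(proj('side',s['tool_pos']),proj('top',s['tool_pos']))"
```

```text
t 2.77 p [ 0.6827 -0.0029  0.3509] ty [ 0.997  0.073 -0.001] yaw 0.073 tz [-0.001 -0.    -1.   ] F [ 0.1 -0.1 -0.5] w -0.0 gf 0.0
shift mm [  0.6  -2.6 190.9]
[[251.03757652 104.40769095]] [[307.54341807 118.85310589]]
```

View pics/c1.png

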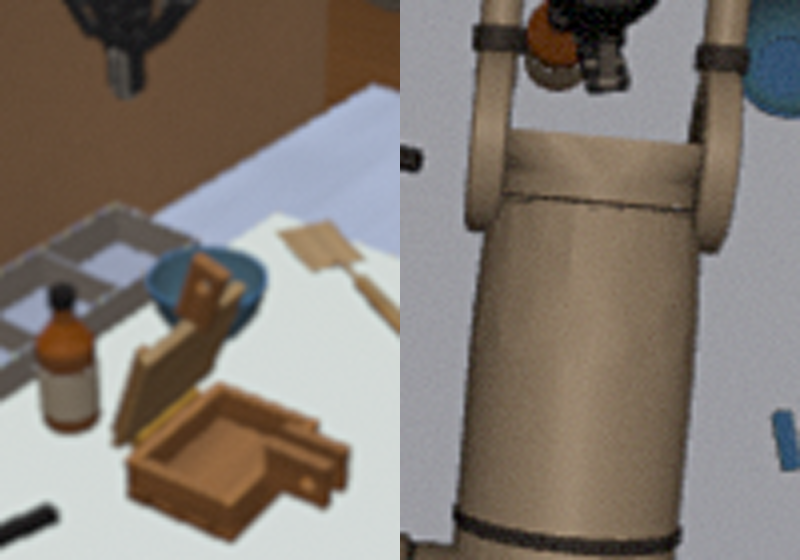

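The picture shows the closed fingertip at side (251,103), within a pixel of its predicted place, above and behind the open lid. The arm hides the press in the top view. I'll go down behind the lid.

{"method": "send_rows", "body": {"increments": [[[0,0,38],[0,0,0]],[[0,0,38],[0,0,0]],[[0,0,38],[0,0,0]],[[0,0,38],[0,0,0]],[[0,0,38],[0,0,0]],[[0,-5,0],[0,0,0]],[[0,-8,0],[0,0,0]],[[0,-8,0],[0,0,0]]]}}

```text
clock: 3.53
tool_pos: [0.6611, -0.0064, 0.1626]
orientation: [2.137, 2.302, 0.001]
force: [1.6, 0.6, 0.7]
gripper_width: 0.0001
grip_force: 0.0
```

```bash
python3 -c "
from h import *
st()
a=ctrl.grab_frame('side')[:,:,::-1]
cv2.imwrite('pics/c2.png',crop(a,220,80,110,140,4))"
```

```text
t 3.53 p [ 0.6611 -0.0064  0.1626] ty [0.997 0.074 0.001] yaw 0.074 tz [ 0.001 -0.    -1.   ] F [1.6 0.6 0.7] w 0.0001 gf 0.0
```

View pics/c2.png

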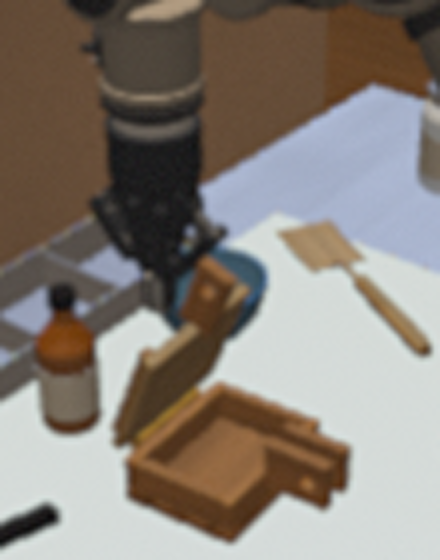

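{"method": "send_rows", "body": {"increments": [[[0,-7,3],[0,0,0]],[[0,-7,3],[0,0,0]],[[0,-10,3.5],[0,0,0]],[[0,-10,3.5],[0,0,0]],[[0,-9,5.5],[0,0,0]],[[0,-9,5.5],[0,0,0]],[[0,-8,7.5],[0,0,0]],[[0,-8,7.5],[0,0,0]]]}}

```text
clock: 4.25
tool_pos: [0.5946, -0.0117, 0.1251]
orientation: [2.134, 2.299, 0.005]
force: [1.2, 1.2, 1.3]
gripper_width: -0.0003
grip_force: 1.0
```

{"method": "send_rows", "body": {"increments": [[[0,-5,9],[0,0,0]],[[0,-5,9],[0,0,0]],[[0,-4,9.5],[0,0,0]],[[0,-4,9.5],[0,0,0]],[[0,0,8],[0,0,0]]]}}

```text
clock: 4.67
tool_pos: [0.5754, -0.0131, 0.0791]
orientation: [2.135, 2.302, 0.001]
force: [-2.6, -0.7, 3.1]
gripper_width: 0.0
grip_force: 1.6
```

```bash
python3 -c "
from h import *
st()
a=ctrl.grab_frame('side')[:,:,::-1]
cv2.imwrite('pics/c3.png',crop(a,220,80,110,140,4))"
```

```text
t 4.67 p [ 0.5754 -0.0131  0.0791] ty [0.997 0.075 0.002] yaw 0.075 tz [ 0.002 -0.001 -1.   ] F [-2.6 -0.7  3.1] w 0.0 gf 1.6186289259348996
```

View pics/c3.png

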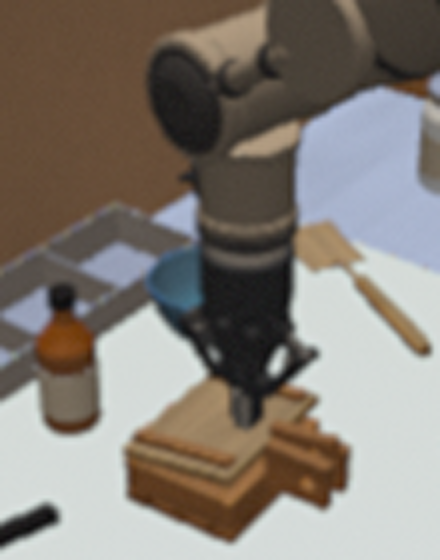

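The lid is nearly shut, with the fingertip on the board near (243,105) of the crop. Pressing down the last 12 mm.

{"method": "send_rows", "body": {"increments": [[[0,0,5],[0,0,0]],[[0,0,4],[0,0,0]],[[0,0,3],[0,0,0]],[[0,0,1],[0,0,0]],[[0,0,1],[0,0,0]]]}}

```text
clock: 5.13
tool_pos: [0.5758, -0.0129, 0.0667]
orientation: [2.133, 2.304, 0.001]
force: [-12.3, 0.3, 35.2]
gripper_width: 0.0002
grip_force: 17.8
```

{"method": "send_rows", "body": {"increments": [[[0,0,-0.5],[0,0,0]],[[0,0,0],[0,0,0]],[[0,0,0],[0,0,0]],[[0,0,-20],[0,0,0]],[[0,0,-40],[0,0,0]],[[0,0,-40],[0,0,0]],[[0,0,-40],[0,0,0]],[[0,0,0],[0,0,-0.1]],[[0,0,0],[0,0,-0.1]]]}}

```text
clock: 5.88
tool_pos: [0.5772, -0.0127, 0.2071]
orientation: [1.884, 2.506, 0.006]
force: [-0.2, -0.6, -0.7]
gripper_width: -0.0001
grip_force: 0.0
```

```bash
python3 -c "
from h import *
st((.517,.279,.100))"
```

```text
t 5.88 p [ 0.5772 -0.0127  0.2071] ty [0.961 0.278 0.007] yaw 0.281 tz [ 0.007 -0.001 -1.   ] F [-0.2 -0.6 -0.7] w -0.0001 gf 0.0
shift mm [297.3  22.4 106.4]
```

{"method": "send_rows", "body": {"increments": [[[29.7,2.2,0],[0,0,0]],[[29.7,2.2,0],[0,0,0]],[[29.7,2.2,0],[0,0,0]],[[29.7,2.2,0],[0,0,0]],[[29.7,2.2,0],[0,0,0]],[[29.7,2.2,0],[0,0,0]],[[29.7,2.2,0],[0,0,0]],[[29.7,2.2,0],[0,0,0]],[[29.7,2.2,0],[0,0,0]],[[29.7,2.2,0],[0,0,0]]], "gripper": 60}}

```text
clock: 6.72
tool_pos: [0.5151, 0.2808, 0.2038]
orientation: [1.894, 2.506, 0.001]
force: [0.6, 0.9, 0.3]
gripper_width: 0.0603
grip_force: 0.0
```

{"method": "send_rows", "body": {"increments": [[[0,0,40],[0,0,0]],[[0,0,40],[0,0,0]],[[0,0,20],[0,0,0]],[[0,0,0],[0,0,0]]]}}

```text
clock: 7.05
tool_pos: [0.5123, 0.2785, 0.0986]
orientation: [-1.89, -2.503, 0.012]
force: [-0.6, -1.1, -0.6]
gripper_width: 0.0601
grip_force: 0.0
```

```bash
python3 -c "
from h import *
np.set_printoptions(precision=4,suppress=True)
st((.517,.279,.012))
a=ctrl.grab_frame('side')[:,:,::-1];b=ctrl.grab_frame('top')[:,:,::-1]
cv2.imwrite('pics/top4.png',b);cv2.imwrite('pics/side4.png',a)
cv2.imwrite('pics/c4.png',np.vstack([np.hstack([crop(a,200,190,80,80,5),crop(b,195,170,80,80,5)]),np.hstack([crop(a,250,165,80,40,5),crop(b,270,140,80,80,5)[:200] if 0 else crop(b,270,150,80,40,5)])]))"
```

```text
t 7.05 p [0.5123 0.2785 0.0986] ty [ 0.962  0.274 -0.009] yaw 0.277 tz [-0.009 -0.003 -1.   ] F [-0.6 -1.1 -0.6] w 0.0601 gf 0.0
shift mm [-0.7  5.5 86.6]
```

View pics/c4.png

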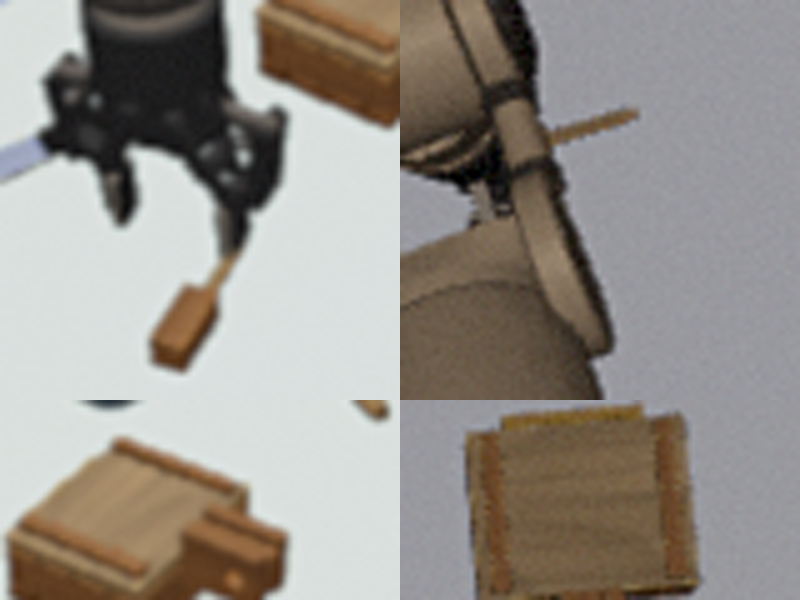

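The fingers straddle the handle (side crop 184,328) correctly, and the lid lies shut with its tongue between the cheeks. Descending and gripping.

{"method": "send_rows", "body": {"increments": [[[0,5,30],[0,0,0]],[[0,0,26],[0,0,0]],[[0,0,20],[0,0,0]],[[0,0,5],[0,0,0]],[[0,0,3],[0,0,0]],[[0,0,0],[0,0,0]],[[0,0,0],[0,0,0]]]}}

```text
clock: 7.73
tool_pos: [0.5214, 0.281, 0.0218]
orientation: [1.892, 2.505, 0.005]
force: [-0.0, 0.3, 0.2]
gripper_width: 0.0599
grip_force: 0.0
```

```bash
python3 -c "
from h import *
st((.517,.279,.012))"
```

```text
t 7.73 p [0.5214 0.281  0.0218] ty [0.962 0.273 0.004] yaw 0.277 tz [ 0.003  0.001 -1.   ] F [-0.   0.3  0.2] w 0.0599 gf 0.0
shift mm [-0.7 -4.8  9.8]
```

{"method": "send_rows", "body": {"increments": [[[-0.5,-4.5,6],[0,0,0]],[[0,0,3],[0,0,0]],[[0,0,0],[0,0,0]]]}}

```text
clock: 7.98
tool_pos: [0.5153, 0.2786, 0.0106]
orientation: [-1.893, -2.507, 0.001]
force: [0.3, -0.4, 0.3]
gripper_width: 0.0601
grip_force: 0.0
```

{"method": "send_rows", "body": {"increments": [[[0,0,0],[0,0,0]],[[0,0,0],[0,0,0]],[[0,0,0],[0,0,0]],[[0,0,0],[0,0,0]],[[0,0,0],[0,0,0]],[[0,0,0],[0,0,0]]], "gripper": 10, "force": 40}}

```text
clock: 8.48
tool_pos: [0.5162, 0.2789, 0.0111]
orientation: [1.893, 2.506, 0.001]
force: [-0.8, 0.7, 3.4]
gripper_width: 0.0234
grip_force: 40.6
```

```bash
python3 -c "
from h import *
st()
a=ctrl.grab_frame('side')[:,:,::-1];cv2.imwrite('pics/side5.png',a)
b=ctrl.grab_frame('top')[:,:,::-1];cv2.imwrite('pics/top5.png',b)
cv2.imwrite('pics/c5.png',np.hstack([crop(a,200,190,80,80,5),crop(b,195,170,80,80,5)]))"
```

```text
t 8.48 p [0.5162 0.2789 0.0111] ty [0.962 0.273 0.001] yaw 0.277 tz [ 0.001  0.    -1.   ] F [-0.8  0.7  3.4] w 0.0234 gf 40.5874228477478
```

View pics/c5.png

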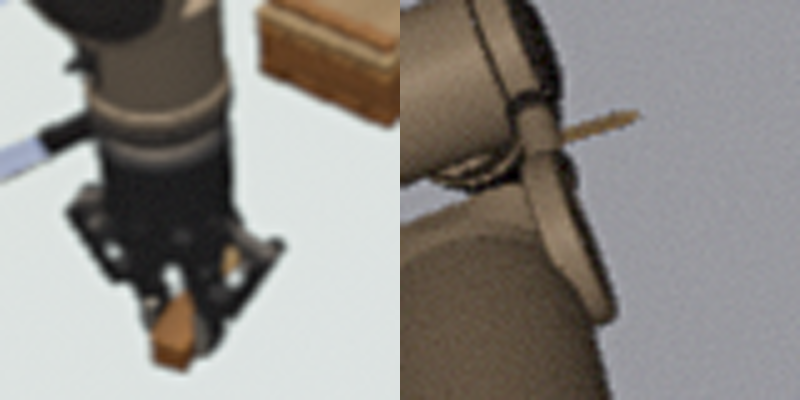

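The handle sits squarely between the pads and the tip shows at top (242,193). Next I lift, and refine the press yaw and hole from the top picture with the lid shut.

{"method": "send_rows", "body": {"increments": [[[0,0,-20],[0,0,0]],[[0,0,-30],[0,0,0]],[[0,0,-30],[0,0,0.1]],[[0,0,0],[0,0,0.1]],[[0,0,0],[0,0,0]],[[0,0,0],[0,0,0]]]}}

```text
clock: 9.08
tool_pos: [0.5152, 0.2785, 0.0902]
orientation: [-2.131, -2.308, 0.002]
force: [-0.8, 0.2, -0.4]
gripper_width: 0.0233
grip_force: 40.2
```

Run:
```python
from h import *
np.set_printoptions(precision=4,suppress=True)
st()
g=np.mean([cv2.cvtColor(cv2.imread(f"pics/top{k}.png"),cv2.COLOR_BGR2HSV)[...,1].astype(float) for k in(4,5)],axis=0)
def cross(c,th,first):
    k=[i for i in range(len(c)-1) if (c[i]<th)!=(c[i+1]<th)]; k=k[0] if first else k[-1]
    return k+(th-c[k])/(c[k+1]-c[k])
rows=np.arange(160,184);ex={}
for nm,f in(("L",True),("R",False)):
    e=np.array([275+cross(g[v,275:340],50,f) for v in rows]);p=np.polyfit(rows,e,1)
    k=abs(e-np.polyval(p,rows))<.6;p=np.polyfit(rows[k],e[k],1)
    for z in(.067,):
        a=onz("top",(np.polyval(p,160),160),z);b=onz("top",(np.polyval(p,184),184),z);d=a-b
        print(nm,k.sum(),a,b,"yaw",np.arctan2(d[1],d[0]));ex[nm]=(a+b)/2
cols=np.r_[289:301,318:327]
e=np.array([178+cross(g[178:200,u],50,False) for u in cols]);p=np.polyfit(cols,e,1);print("front",np.std(e-np.polyval(p,cols)))
a=onz("top",(np.polyval(p,289),289*0+np.polyval(p,289)),.03) if 0 else onz("top",(289,np.polyval(p,289)),.03);b=onz("top",(326,np.polyval(p,326)),.03);print(a,b,"yaw",np.arctan2(-(a-b)[0],(a-b)[1]))
print("width",ex["L"][1]-ex["R"][1])
# tongue+cheeks block centroid
P=[]
for v in range(194,206):
    c=g[v,298:322];P.append((298+cross(c,80,True),298+cross(c,80,False),v))
P=np.array(P);
for j in(0,1):
    q=np.polyfit(P[:,2],P[:,j],1);a=onz("top",(np.polyval(q,194),194),.084);b=onz("top",(np.polyval(q,205),205),.084);d=a-b
    print("cheek edge",a,b,np.arctan2(d[1],d[0]))
```

```text
t 9.08 p [0.5152 0.2785 0.0902] ty [ 0.997  0.08  -0.001] yaw 0.08 tz [-0.001 -0.001 -1.   ] F [-0.8  0.2 -0.4] w 0.0233 gf 40.161994099617004
L 24 [0.6361 0.0627 0.067 ] [0.5595 0.057  0.067 ] yaw 0.07372106115667316
R 24 [ 0.6339 -0.0771  0.067 ] [ 0.5574 -0.0825  0.067 ] yaw 0.07136512435855973
front 0.13467149038931842
[0.5398 0.043  0.03  ] [ 0.5482 -0.0764  0.03  ] yaw 0.07048784605659764
width 0.139628672812044
cheek edge [0.525  0.0041 0.084 ] [0.4908 0.0024 0.084 ] 0.0508579099630118
cheek edge [ 0.5245 -0.0339  0.084 ] [ 0.4902 -0.0361  0.084 ] 0.06285381576680937
```

```bash
python3 -c "
from h import *
st((.494,.1152,.0511))"
```

```text
t 9.08 p [0.5152 0.2785 0.0902] ty [ 0.997  0.08  -0.001] yaw 0.08 tz [-0.001 -0.001 -1.   ] F [-0.8  0.2 -0.4] w 0.0233 gf 40.161994099617004
shift mm [-161.1  -34.1   39.2]
```

{"method": "send_rows", "body": {"increments": [[[0,-11,0],[0,0,0.008]],[[-20,-11,10],[0,0,0]],[[-35,-11,10],[0,0,0]],[[-35,0,10],[0,0,0]],[[-35,0,9],[0,0,0]],[[-25,0,0],[0,0,0]],[[-11,0,0],[0,0,0]],[[0,0,0],[0,0,0]],[[0,0,0],[0,0,0]]]}}

```text
clock: 9.83
tool_pos: [0.4937, 0.1158, 0.0512]
orientation: [-2.143, -2.296, 0.001]
force: [-0.0, 0.6, 0.5]
gripper_width: 0.0231
grip_force: 40.2
```

Run:
```python
from h import *
np.set_printoptions(precision=2,suppress=True)
st((.494,.1152,.0511))
a=ctrl.grab_frame('side')[:,:,::-1];b=ctrl.grab_frame('top')[:,:,::-1]
cv2.imwrite('pics/side6.png',a);cv2.imwrite('pics/top6.png',b)
s=ctrl.read_state();T=R.from_rotvec(s["orientation"]).as_matrix();p=s["tool_pos"]
print("pred tip",p+T@[-.087,0,-.0109],proj("side",p+T@[-.087,0,-.0109]),proj("top",p+T@[-.087,0,-.0109]),"shoulder",proj("side",p+T@[-.025,0,-.0109]),proj("top",p+T@[-.025,0,-.0109]))
h=np.array([.5035,-.0165,.062]);print("hole out",proj("side",h+[-.0014,.0195,0]))
cv2.imwrite('pics/c6.png',np.hstack([crop(a,255,170,60,60,6),crop(b,265,175,70,60,6)]))
```

```text
t 9.83 p [0.49 0.12 0.05] ty [ 1.    0.07 -0.  ] yaw 0.069 tz [-0.  0. -1.] F [-0.   0.6  0.5] w 0.0231 gf 40.15167474746704
shift mm [-0.6  0.3  0.1]
pred tip [0.5  0.03 0.06] [[291.85 204.5 ]] [[293.52 202.87]] shoulder [[281.19 214.95]] [[273.86 204.55]]
hole out [[296.24 200.21]]
```

View pics/c6.png

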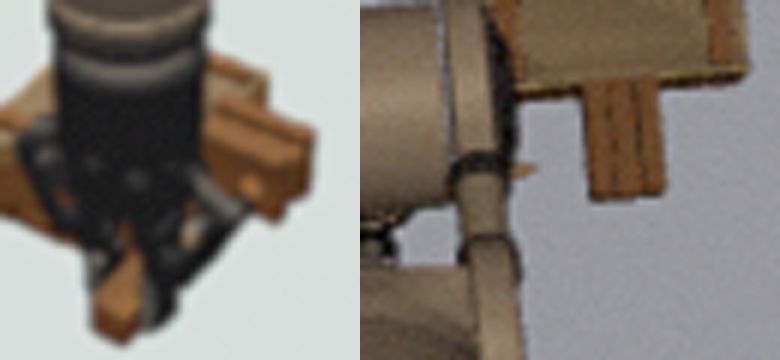

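In the top crop the peg tip shows at (293.5,203), matching the prediction, and the side view shows the hole at (296.6,200.8), about 1 mm from the estimate. I'll insert slowly and watch the force.

{"method": "send_rows", "body": {"increments": [[[-8,0,0],[0,0,0]],[[-8,0,0],[0,0,0]],[[-6,0,0],[0,0,0]],[[-4,0,0],[0,0,0]],[[-4,0,0],[0,0,0]],[[-3,0,0],[0,0,0]],[[-3,0,0],[0,0,0]]]}}

```text
clock: 10.52
tool_pos: [0.4965, 0.0795, 0.0518]
orientation: [2.144, 2.296, 0.0]
force: [-0.4, 0.6, 0.5]
gripper_width: 0.0233
grip_force: 40.2
```

{"method": "send_rows", "body": {"increments": [[[-3,0,0],[0,0,0]],[[-3,0,0],[0,0,0]],[[-3,0,0],[0,0,0]],[[-3,0,0],[0,0,0]]]}}

```text
clock: 10.85
tool_pos: [0.4973, 0.0676, 0.0518]
orientation: [2.143, 2.297, -0.0]
force: [0.3, -0.8, -0.2]
gripper_width: 0.0232
grip_force: 40.2
```

{"method": "send_rows", "body": {"increments": [[[-3,0,0],[0,0,0]],[[-3,0,0],[0,0,0]],[[-3,0,0],[0,0,0]],[[-3,0,0],[0,0,0]]]}}

```text
clock: 11.18
tool_pos: [0.4982, 0.0556, 0.0518]
orientation: [2.143, 2.297, -0.0]
force: [0.0, -0.3, -0.5]
gripper_width: 0.0233
grip_force: 40.2
```

{"method": "send_rows", "body": {"increments": [[[-4,0,0],[0,0,0]],[[-4,0,0],[0,0,0]],[[-4,0,0],[0,0,0]],[[-4,0,0],[0,0,0]],[[-4,0,0],[0,0,0]],[[-3,0,0],[0,0,0]]]}}

```text
clock: 11.68
tool_pos: [0.4998, 0.0324, 0.0518]
orientation: [2.144, 2.296, -0.0]
force: [-0.3, 0.4, -1.0]
gripper_width: 0.0232
grip_force: 40.2
```

{"method": "send_rows", "body": {"increments": [[[-1.5,0,0],[0,0,0]],[[-1.5,0,0],[0,0,0]],[[-1,0,0],[0,0,0]]]}}

```text
clock: 11.93
tool_pos: [0.5, 0.0288, 0.0518]
orientation: [2.144, 2.297, -0.0]
force: [1.2, -0.8, 0.6]
gripper_width: 0.0235
grip_force: 40.2
```

{"method": "send_rows", "body": {"increments": [[[-1,0,0],[0,0,0]],[[-1,0,0],[0,0,0]],[[0,0,0],[0,0,0]]]}}

```text
clock: 12.18
tool_pos: [0.5, 0.0284, 0.0518]
orientation: [-2.143, -2.295, -0.002]
force: [0.7, 7.8, 0.3]
gripper_width: 0.0233
grip_force: 40.2
```

{"method": "send_rows", "body": {"increments": [[[-1,0,0],[0,0,0]],[[0,0,0],[0,0,0]]]}}

```text
clock: 12.35
tool_pos: [0.5, 0.0284, 0.0518]
orientation: [-2.142, -2.294, -0.004]
force: [-0.7, 13.5, 0.4]
gripper_width: 0.0227
grip_force: 40.3
```

The shoulder met the cheek: 13 N, at the predicted place. Release and lift.

{"method": "send_rows", "body": {"increments": [[[2,0,0],[0,0,0]],[[0,0,0],[0,0,0]]]}}

```text
clock: 12.52
tool_pos: [0.5, 0.0284, 0.0518]
orientation: [2.143, 2.298, -0.0]
force: [-0.1, 4.4, 0.3]
gripper_width: 0.0231
grip_force: 40.1
```

{"method": "send_rows", "body": {"increments": [[[0,0,0],[0,0,0]],[[0,0,0],[0,0,0]],[[0,0,0],[0,0,0]],[[0,0,0],[0,0,0]]], "gripper": 37}}

```text
clock: 12.85
tool_pos: [0.5001, 0.0277, 0.0518]
orientation: [2.144, 2.296, -0.0]
force: [-0.6, -0.7, 0.4]
gripper_width: 0.0369
grip_force: 0.0
```

{"method": "send_rows", "body": {"increments": [[[0,0,-8],[0,0,0]],[[0,0,-15],[0,0,0]],[[0,0,-25],[0,0,0]],[[0,0,-30],[0,0,0]],[[0,0,-30],[0,0,0]],[[0,0,0],[0,0,0]],[[0,0,0],[0,0,0]]]}}

```text
clock: 13.43
tool_pos: [0.5011, 0.0278, 0.1619]
orientation: [2.141, 2.294, 0.004]
force: [-0.4, -0.2, -0.1]
gripper_width: 0.037
grip_force: 0.0
```

Run:
```python
from h import *
st((.585,-.0100,.090))
a=ctrl.grab_frame('side')[:,:,::-1];b=ctrl.grab_frame('top')[:,:,::-1]
cv2.imwrite('pics/c7.png',np.hstack([crop(a,255,165,65,75,6),crop(b,265,165,65,75,6)]))
```

```text
t 13.43 p [0.5011 0.0278 0.1619] ty [0.998 0.069 0.005] yaw 0.069 tz [ 0.005 -0.001 -1.   ] F [-0.4 -0.2 -0.1] w 0.037 gf 0.0
shift mm [-43.4  80.8  72.3]
```

View pics/c7.png

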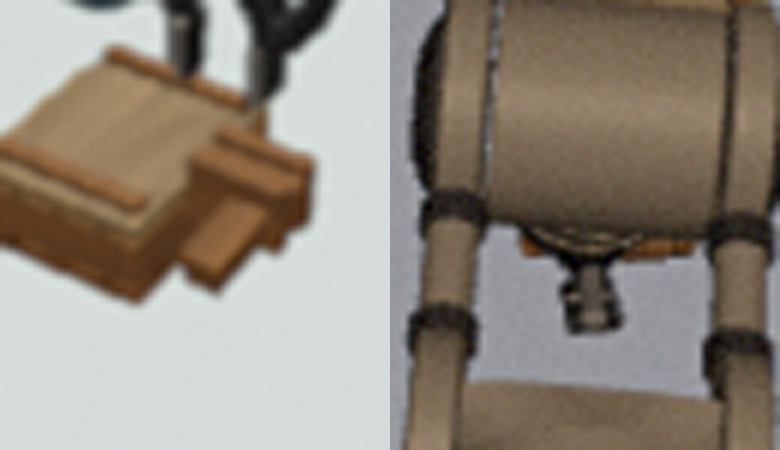

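The side crop shows the handle flush against the cheek at (230,235), with the lid shut. Now close the fingers and press on the lid board.

{"method": "send_rows", "body": {"increments": [[[-14,27,0],[0,0,0]],[[-14,27,0],[0,0,0]],[[-15,27,0],[0,0,0]],[[0,0,0],[0,0,0]],[[0,0,30],[0,0,0]],[[0,0,30],[0,0,0]],[[0,0,15],[0,0,0]],[[0,0,10],[0,0,0]],[[0,0,5],[0,0,0]],[[0,0,0],[0,0,0]]], "gripper": 0}}

```text
clock: 14.37
tool_pos: [0.5831, -0.0092, 0.0686]
orientation: [-2.142, -2.295, 0.002]
force: [0.3, 1.1, 0.6]
gripper_width: 0.0001
grip_force: 0.0
```

{"method": "send_rows", "body": {"increments": [[[0,0,2],[0,0,0]],[[0,0,1],[0,0,0]],[[0,0,0.5],[0,0,0]],[[0,0,0],[0,0,0]]]}}

```text
clock: 14.7
tool_pos: [0.5843, -0.0094, 0.0671]
orientation: [2.142, 2.296, 0.001]
force: [-0.1, -1.9, 1.2]
gripper_width: -0.0001
grip_force: 0.3
```

{"method": "send_rows", "body": {"increments": [[[0,0,0.5],[0,0,0]],[[0,0,0],[0,0,0]],[[0,0,0],[0,0,0]]]}}

```text
clock: 14.95
tool_pos: [0.5844, -0.0094, 0.067]
orientation: [2.142, 2.296, 0.002]
force: [-1.0, 0.4, 6.1]
gripper_width: 0.0002
grip_force: 2.8
```

{"method": "send_rows", "body": {"increments": [[[0,0,0.5],[0,0,0]],[[0,0,0],[0,0,0]],[[0,0,0],[0,0,0]]]}}

```text
clock: 15.2
tool_pos: [0.5844, -0.0094, 0.067]
orientation: [2.142, 2.296, 0.002]
force: [-2.2, 0.5, 9.9]
gripper_width: 0.0
grip_force: 4.5
```

{"method": "send_rows", "body": {"increments": [[[0,0,0.2],[0,0,0]],[[0,0,0],[0,0,0]],[[0,0,0],[0,0,0]],[[0,0,0],[0,0,0]],[[0,0,0],[0,0,0]]]}}

```text
clock: 15.62
tool_pos: [0.5844, -0.0094, 0.067]
orientation: [2.142, 2.295, 0.002]
force: [-3.4, 1.0, 9.3]
gripper_width: -0.0002
grip_force: 5.2
```

```bash
python3 -c "
from h import *
st();s=ctrl.read_state()['force'][2]
print(ctrl.finish_job() if s>7 else 'not yet')"
```

```text
t 15.62 p [ 0.5844 -0.0094  0.067 ] ty [0.998 0.069 0.002] yaw 0.069 tz [ 0.002 -0.    -1.   ] F [-3.4  1.   9.3] w -0.0002 gf 5.171523270510079
the job is handed in; nothing more can be done
None
```

The job is handed in at about 15.6 s: the lid is shut, the peg is pushed home and released, and the fingers were pressing the lid board with about 9–10 N; no verdict came back.

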